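# Release the spring cover of the cup fixture with its two-button pair

## Task

The brass cup in the green bench fixture has to be made accessible: press the fixture's two green buttons down together, one fingertip on each, and keep both fully down until the yellow-framed cover has swung all the way up by itself. Then let both buttons come up and move clear, leaving the cover standing open. Do not touch the cover, do not press the red stop button, and leave the cup, the copper collar and everything else on the bench where it is.

Things in the scene. Friction and masses are not known exactly. Their poses are not given: they have to be found in the camera images.
- fixture: Green plinth fixed to the bench, 240 (x) x 200 (y) x 50 mm high; origin: centre of its underside; front is -x. On top: green buttons at x -80, y +31 and -31; behind them a grey well (x -10 to 115, y -80 to 80), walls 104 mm above the bench, closed by the cover. Two steel bolt guides at x -28 to -14, y +60 and -60 (26 mm wide) reach 118 mm with their bolts.
- green_l_top (a point): Centre of the top face of the left green round button (fixture's +y side), diameter 32 mm, top 70 mm above the bench when up, 20 mm above the plinth top; its black round housing, diameter 48 mm, is 12 mm high. Centre spacing of the two green buttons: 62 mm. The point moves with the button.
- green_r_top (a point): The same for the right green button (fixture's -y side).
- green_l (a joint): Travel of the left green button straight down, m: 0 up, 0.008 fully down. Spring return; needs 1.2 N to start and 4 N when fully down, where it meets a hard stop.
- green_r (a joint): The same for the right green button.
- cover (a joint): Cover angle, rad: 0 closed (level), 1.45 fully open at its stop, nearly upright. Each green button draws back one steel bolt that keeps the cover shut; a bolt is clear after about 5 mm of button travel. With both clear a damped spring swings the cover up slowly, in about 2 to 6 s. It stays open when the buttons are let go.
- cover_edge (a point): Middle of the upper front edge of the cover: clear panel in a yellow frame, 127 x 160 x 6 mm, hinged at the fixture's far top edge (x 115, 108 mm above the bench). Closed, this edge is 111 mm above the bench and 68 mm behind the button centres; it rises away from the buttons to about 235 mm.
- red_stop (a joint): Travel of the red stop button, m: 0 up, 0.006 down. It must stay up.
- stopbox: Yellow stop box 75 x 75 x 40 mm fixed to the bench, with a red button of 34 mm diameter on top, 58 mm high in all; origin at the centre of its underside.
- cup: Loose brass cup, 62 mm diameter, 45 mm high, standing in the well under the cover; origin at the centre of its underside.
- collar: Loose copper collar, outer diameter 34, bore 22, 22 mm high, standing on the plinth beside the buttons; origin at the centre of its underside.
- vase: Loose brass vase, 90 mm diameter, 125 mm high; origin at the centre of its underside.
- mug: Loose copper mug, 80 mm diameter, 85 mm high; origin at the centre of its underside.
- stump: Loose round wood block, 90 mm diameter, 60 mm high; origin at the centre of its underside.
- jar: Loose amber jar, 70 mm diameter, 90 mm high; origin at the centre of its underside.
- hammer: Loose hammer lying on the bench, 260 mm long, head to its +x; origin under its length, on the bench. To be left alone.
There are look-alikes about, which are no part of the job. Leave any turquoise look-alike of the stopbox alone.

How it is judged (in metres and radians):
On the way, in this order (a step that is already met when the one before it is completed fails the run):
1. both green buttons are down together (6 mm or more) while the cover is still less than half open (value of joint each of green_l, green_r above 0.006 m and value of joint cover below 0.7 rad), for 0.2 s.
2. both green buttons are still down (6 mm or more) when the cover has swung up (1.35 rad or more) (value of joint each of green_l, green_r above 0.006 m and value of joint cover above 1.35 rad), for 0.1 s.
At the end, for the whole second after the job is handed in: The cover stands open (1.35 rad or more), both green buttons are up again (within 1.5 mm), the red stop button is up, the cup and collar are within 15 mm and all other loose things within 20 mm of where they started (value of joint cover above 1.35 rad and value of joint each of green_l, green_r below 0.0015 m and value of joint red_stop below 0.002 m and distance of each of cup, collar from where it was at the start of the episode below 0.015 m and distance of each of vase, mug, stump, jar, hammer from where it was at the start of the episode below 0.02 m); the robot touches nothing.
It fails at once if a green button is pressed down alone (one 6 mm or more down with the other less than 1 mm) ((value of joint green_l above 0.006 m and value of joint green_r below 0.001 m) or (value of joint green_r above 0.006 m and value of joint green_l below 0.001 m)).
It fails at once if a green button is let up (less than 3 mm down) while the cover is on its way up (0.1 to 1.3 rad) (value of joint cover between 0.1 and 1.3 rad and value of joint any of green_l, green_r below 0.003 m).
It fails at once if the robot touches the cover (contact force between any of the fingers, the arm and cover above 0.5 N).
It fails at once if the red stop button is pressed (value of joint red_stop above 0.003 m).
It fails at once if the cup or collar is moved or lifted by more than 15 mm, or another loose thing by more than 20 mm (distance of any of cup, collar from where it was at the start of the episode above 0.015 m or distance of any of vase, mug, stump, jar, hammer from where it was at the start of the episode above 0.02 m).
It also fails if it takes over 35 s, if anything falls off the work surface, if the arm or the gripper's body presses on something with over 40 N, if the wrist force passes 120 N, or if a joint passes its speed limit or range.

## Robot

A 6-joint arm with a two-finger parallel gripper is mounted at the origin on the work surface. World frame = base frame: x ahead of the robot, y to its left, z up, the work surface at z = 0. Lengths are in mm, angles in rad, forces in N, time in s.
With the tool pointing down it reaches from about 300 to 775 mm from the base axis. Payload 14.6 kg.
Tool frame: the origin (TCP) lies on the centre line of the jaws, within the pads' length; the fingertips stand ahead of it and the grasp point (between the pads) is the TCP (manip.tip_reach is the z of the fingertips in the tool frame, in mm); z points along the fingers, y is the direction in which the jaws open and shut (so a half turn about z gives the same grasp; the last joint's range is limited). The gripper opens to 94 mm and grips with 3 to 60 N. Pads are 16 mm wide; open, the fingers measure 119 mm over their backs; the gripper's body (75 mm by 177 mm) begins 78 mm behind the grasp point.
Start: joints at [1.245, 0.3, 1.521, -0, 1.321, -0.067], TCP at [140.754, 531.674, 224.446] pointing down, gripper open.
Joint ranges: [-3.03, 3.03], [-0.79, 2.21], [0.23, 2.52], [-1.04, 4.18], [0, 3.07], [-2.55, 2.55]. Speed limits (rad/s): [2.22, 2.22, 2.57, 3.14, 3.14, 3.14].

## Interface

Orientations are given as [roll, pitch, yaw] about the fixed x, y, z axes, in that order (R = Rz(yaw) Ry(pitch) Rx(roll)).
In Python, from cell import manip, camera, search_frame, masks_of, tip_of gives the robot as it stands.
- The arm moves only by the tool send_rows, never from a script. Its argument "plan" is a list of rows, each an object with "travel": the shift along the tool's x, y, z in mm, a list of three; "delta_rot": the turn, a rotation vector about the tool's x, y, z in degrees, a list of three; "fingers": the gripper's target within -1 to 1 (shut at 1, half-way at 0, fully open at -1). In form: [{"travel": [dx, dy, dz], "delta_rot": [wx, wy, wz], "fingers": fingers}, ...]. A call has 1 to 20 rows; each row shifts and turns the commanded pose from where the row before left it, along the tool's axes as they then stand; what a row does not reach is not made up. A row lasts 1/8 s, in which the tool goes at most 62.5 mm and 10.7 degrees, less where a joint would pass 70% of its speed; a pose out of reach is approached as far as the arm can. A call is refused whole if a number of a shift passes 62.5 or a number of a turn 10.7, either way. A call with a gripper value outside its range is refused whole. The fingers move at their own pace and stop on an object; "grip_force" is the grip in N (left out, the last holds). Time passes only in rows, so rows that do not move let the fingers close. It gives the time, the measured TCP pose, the force and the opening at its end, in the units of the state.
- manip.read_state(): the state, without advancing time (a new reading comes with each control period).
- camera(name): name is "scene" or "top" or "wrist"; returns a dict with "color" (384x512x3 uint8, red, green, blue), "z_map" (384x512 float32, mm along the optical axis (not along the pixel's ray), 0 where there is no reading), "fov_y" (degrees; the focal length in pixels is half the picture's height over the tangent of half this angle, whatever the lens; pixels are square), "cx", "cy" (the principal point, pixels), "world_from_camera" (4x4, takes a point from camera to world coordinates); the wrist camera has in their place "tool_from_camera" (4x4, takes a point from camera to tool coordinates, whose origin is the TCP and whose axes are the flange's). Camera axes: x right, y up, looking along -z (the intrinsics and any distortion apply to the point x, -y, -z); pixel columns grow to the right and rows downward; lengths in mm; the calibration is good to about 2 mm. A picture is of the moment at which its call begins: read the wrist's pose just before it.
- manip.sign_off(): hands the job in, once; it reports no verdict.
Trained networks look in the newest picture that a camera, given by its name, has taken for a name from the list of things; names that differ only in an ending like _2 or _b are one class to them, and where a whole thing is asked for, a point or a joint stands for the part that bears it (a point fixed in the world has none). Each returns a list of dicts, best first, with "confidence" (0 to 1); they miss things now and then, are a little off and sometimes report something else, mostly with a low value. They report only what shows in the picture. A call takes as long as a camera call. They do not tell look-alikes from the thing itself.
- search_frame(name, camera): "at" ([x, y, z] in mm, in the coordinates of the camera as it stood for that picture, good to about 4 mm: the middle of the surface that is visible of it).
- masks_of(name, camera): "region" (384x512 bool, what is visible of it).
- tip_of(name, camera): "at" ([x, y, z] in mm, in the coordinates of the camera as it stood for that picture, good to about 4 mm: a listed point, or the origin of a listed thing).
The state is a dict: "clock": time; "joints": joint angles; "qd": joint speeds; "effort": joint torques, N m; "eef_pos": TCP position; "eef_rot": TCP orientation; "wrist_force": force on the tool from outside, world axes, zero at the start; "moment": the same for the moment, N m; "finger_gap": finger opening in mm.
Only numpy, scipy, OpenCV 4.12 (cv2) and the standard library are available. Lean on these libraries where they do the work, as an engineer would, in place of code of your own. Each camera call takes 0.05 s, during which the arm holds its last target. There are 200 camera calls.

## Working session

There is one attempt and no reset: what is moved stays moved. The work goes in short steps, Python scripts to look and compute and a tool call to move; the robot and the scene stay as the last step left them, time stands still between calls to the robot, and variables do not carry over. Pictures are saved under pics/ and viewed, about 8 in all and at most 12, crops included, and the job is handed in when it is done.

Besides the shell and the picture viewer there is one more tool, called as name(argument=value, ...), one argument or row to a line, values as JSON. send_rows: Moves the arm, as the interface text tells. Its arguments: {"type":"object","properties":{"plan":{"type":"array"},"grip_force":{"type":"number"}},"required":["plan"]}

```bash
mkdir -p pics; ls; cat > h.py <<'E'
import numpy as np, cv2
from cell import manip, camera, search_frame, masks_of, tip_of
from scipy.spatial.transform import Rotation as R
def W(c,p,s=None):
    p=np.r_[np.asarray(p,float),1]
    if 'world_from_camera' in c: return (np.array(c['world_from_camera'])@p)[:3]
    t=(np.array(c['tool_from_camera'])@p)[:3]
    return R.from_euler('xyz',s['eef_rot']).as_matrix()@t+np.array(s['eef_pos'])
def P(c,p):
    f=c['color'].shape[0]/2/np.tan(np.radians(c['fov_y'])/2); p=np.asarray(p,float)
    return np.round([c['cx']-f*p[0]/p[2], c['cy']+f*p[1]/p[2]])
def save(n,im): cv2.imwrite('pics/'+n,cv2.cvtColor(im,cv2.COLOR_RGB2BGR))
E
python3 - <<'E'
from h import *
s=manip.read_state(); print(s, manip.tip_reach)
ims=[]
for n in ['scene','top']:
    c=camera(n); ims.append(c['color'])
    save(n+'1.png',c['color'])
    for t in ['green_l_top','green_r_top','fixture','stopbox','collar','cover_edge','cup','vase','mug','stump','jar','hammer']:
        for d in tip_of(t,n)[:3]: print(n,t,round(d['confidence'],2),np.round(W(c,d['at'])),P(c,d['at']))
E
```

```text
pics
{'clock': 0.0, 'joints': array([ 1.24542647e+00,  3.00480507e-01,  1.52158137e+00,  1.73527008e-05,
        1.32071783e+00, -6.66035128e-02]), 'qd': array([ 0.00031363,  0.00032436,  0.00089812, -0.00149687, -0.00013494,
        0.00078498]), 'effort': array([-7.92906267e-04, -5.31806481e+01, -3.52734804e+01,  7.08226603e-02,
        2.43505149e-02, -1.13238042e-05]), 'eef_pos': array([140.66045156, 531.45524302, 223.88104332]), 'eef_rot': array([-3.14040935e+00, -9.57737532e-05,  2.88282195e+00]), 'wrist_force': array([0.15053245, 0.23533134, 0.48948387]), 'moment': array([-0.03367976,  0.0337248 ,  0.02689718]), 'finger_gap': 93.68412242418437} 19.0
scene green_l_top 0.42 [497. -79.  71.] [241. 175.]
scene fixture 0.97 [581. -87.  -1.] [226. 206.]
scene stopbox 0.84 [428. 232.  -1.] [335. 212.]
scene stopbox 0.8 [428. 362.   2.] [374. 227.]
scene stopbox 0.69 [396. 499.   2.] [420. 237.]
scene collar 0.51 [500. -28.  47.] [254. 186.]
scene collar 0.31 [567. -92. 111.] [225. 177.]
scene cover_edge 0.78 [568. -89. 109.] [226. 178.]
scene cover_edge 0.4 [ 513. -142.   74.] [222. 
[... 368 characters left out ...]
4.] [287. 218.]
top fixture 0.66 [579. -88.   0.] [287. 192.]
top fixture 0.34 [ 409. -362.    3.] [374. 245.]
top stopbox 0.96 [430. 365.  -0.] [145. 239.]
top stopbox 0.64 [421. 231.  -4.] [188. 241.]
top stopbox 0.61 [394. 501.   2.] [102. 250.]
top collar 0.64 [506. -28.  47.] [269. 213.]
top cover_edge 0.79 [566. -92. 116.] [291. 191.]
top cup 0.72 [568. -92. 115.] [291. 190.]
top vase 0.94 [715. 363.  -3.] [150. 151.]
top mug 0.84 [ 407. -364.    4.] [375. 246.]
top mug 0.3 [ 605. -357.   -2.] [370. 185.]
top stump 0.89 [574. 368.  -3.] [146. 194.]
top stump 0.66 [ 412. -362.    5.] [374. 245.]
top jar 0.76 [ 607. -357.   -0.] [370. 184.]
top hammer 0.75 [ 577. -483.   -1.] [409. 193.]
```

```bash
python3 - <<'E'
import cv2,numpy as np
a=cv2.imread('pics/scene1.png');b=cv2.imread('pics/top1.png')
save=cv2.imwrite
a2=cv2.resize(a[130:310,120:450],(800,436)); save('pics/sa.png',a2)
save('pics/ta.png',cv2.resize(b[150:250,230:340],(770,600)if 0 else (660,600),interpolation=cv2.INTER_CUBIC))
E
```

```text
(no output)
```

View pics/sa.png

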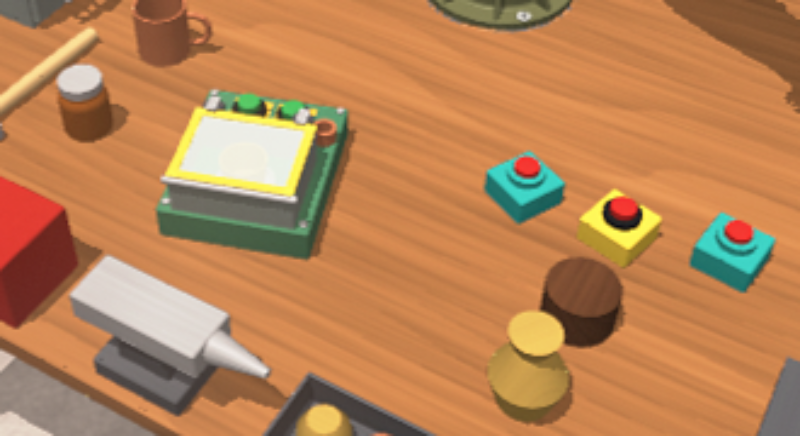

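View pics/ta.png

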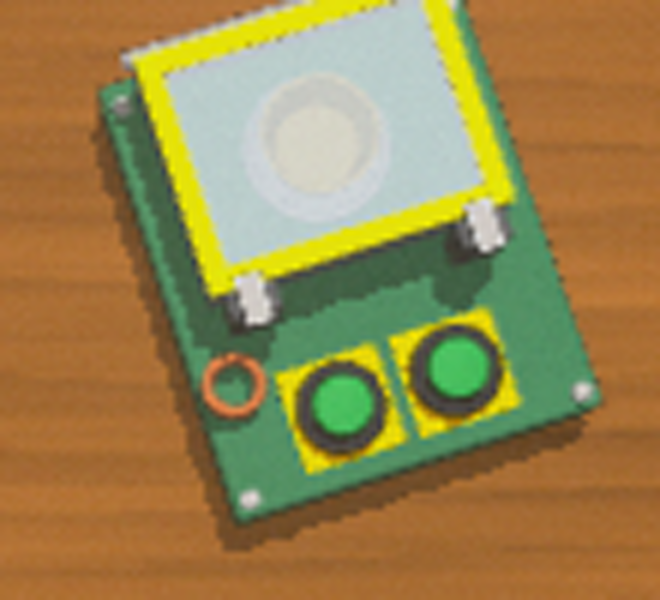

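View pics/top1.png

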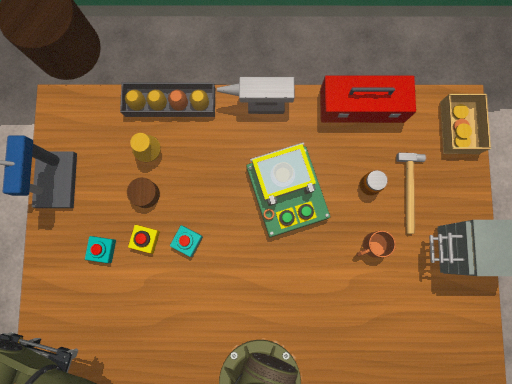

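Pictures: the only fixture is at top px (287,192), yawed about +19°. Its green buttons are at top px (287,217) for left and (307,210) for right, with the collar to the left at (269,213). Possible mix-ups:
- **Stop boxes:** the yellow one is at (143,239), and the turquoise look-alikes are at (186,241) and (100,249).
- **Green shapes:** the only other green thing is the plinth itself.

I choose the two bright-green discs in black housings on yellow squares, as the close crop shows them.

```bash
cat >> h.py <<'E'
def cloud(c,s=None):
    h,w=c['z_map'].shape; f=h/2/np.tan(np.radians(c['fov_y'])/2); z=c['z_map'].astype(float)
    v,u=np.mgrid[:h,:w]; p=np.stack([(u-c['cx'])*z/f,-(v-c['cy'])*z/f,-z,np.ones_like(z)],-1)
    if 'world_from_camera' in c: return (p@np.array(c['world_from_camera']).T)[...,:3]
    t=(p@np.array(c['tool_from_camera']).T)[...,:3]
    return t@R.from_euler('xyz',s['eef_rot']).as_matrix().T+np.array(s['eef_pos'])
def buttons(c,s=None,zr=(60,80)):
    X=cloud(c,s); hsv=cv2.cvtColor(c['color'],cv2.COLOR_RGB2HSV)
    m=((hsv[...,0]>50)&(hsv[...,0]<75)&(hsv[...,1]>150)&(hsv[...,2]>110)&(c['z_map']>0)&(X[...,2]>zr[0])&(X[...,2]<zr[1])).astype(np.uint8)
    n,l,st,ce=cv2.connectedComponentsWithStats(m)
    out=[]
    for i in range(1,n):
        if st[i,4]<15: continue
        pts=X[l==i]; lo,hi=np.percentile(pts,[1,99],axis=0)
        out.append((st[i,4],np.round(ce[i]),np.round(np.median(pts,0),1),np.round((lo+hi)/2,1),np.round(hi-lo,1)))
    return sorted(out,key=lambda o:-o[0])[:4]
E
python3 - <<'E'
from h import *
for n in ['top','scene']:
    c=camera(n)
    for o in buttons(c): print(n,*o)
s=manip.read_state(); c=camera('wrist'); print(np.round(c['tool_from_camera'],3),c['fov_y'],c['cx'],c['cy'])
E
```

```text
top 70 [306. 211.] [ 510.7 -140.    73.6] [ 510.9 -140.2   73.3] [24.8 24.7  9.3]
top 68 [287. 217.] [492.5 -82.   73.8] [492.4 -81.7  73.2] [25.1 25.4 11. ]
scene 16 [240. 173.] [490.4 -85.3  73.7] [493.  -85.7  73.3] [23.8 21.1  8.2]
[[-1.00000e-03  9.57000e-01  2.89000e-01  8.44900e+01]
 [ 1.00000e+00  0.00000e+00  2.00000e-03 -7.17000e-01]
 [ 2.00000e-03  2.89000e-01 -9.57000e-01 -1.60205e+02]
 [ 0.00000e+00  0.00000e+00  0.00000e+00  1.00000e+00]] 62.10964709346245 256.29468334155297 188.20648988800136
```

send_rows(
  plan=[
    {"travel": [-20,-20,0],"delta_rot": [0,0,0],"fingers": -0.05},
    {"travel": [-38,-39,0],"delta_rot": [0,0,0],"fingers": -0.05},
    {"travel": [-38,-39,0],"delta_rot": [0,0,0],"fingers": -0.05},
    {"travel": [-38,-39,0],"delta_rot": [0,0,0],"fingers": -0.05},
    {"travel": [-38,-39,0],"delta_rot": [0,0,0],"fingers": -0.05},
    {"travel": [-38,-39,0],"delta_rot": [0,0,0],"fingers": -0.05},
    {"travel": [-38,-39,0],"delta_rot": [0,0,0],"fingers": -0.05},
    {"travel": [-38,-39,0],"delta_rot": [0,0,0],"fingers": -0.05},
    {"travel": [-38,-39,0],"delta_rot": [0,0,0],"fingers": -0.05},
    {"travel": [-38,-39,0],"delta_rot": [0,0,0],"fingers": -0.05},
    {"travel": [-38,-39,0],"delta_rot": [0,0,0],"fingers": -0.05},
    {"travel": [-38,-39,0],"delta_rot": [0,0,0],"fingers": -0.05},
    {"travel": [-38,-39,0],"delta_rot": [0,0,0],"fingers": -0.05},
    {"travel": [-38,-39,0],"delta_rot": [0,0,0],"fingers": -0.05},
    {"travel": [0,0,0],"delta_rot": [0,0,-8],"fingers": -0.05},
    {"travel": [0,0,0],"delta_rot": [0,0,-8],"fingers": -0.05},
    {"travel": [0,0,0],"delta_rot": [0,0,-8],"fingers": -0.05},
    {"travel": [0,0,0],"delta_rot": [0,0,-8],"fingers": -0.05},
    {"travel": [0,0,0],"delta_rot": [0,0,0],"fingers": -0.05},
    {"travel": [0,0,0],"delta_rot": [0,0,0],"fingers": -0.05},
  ],
)

```text
clock: 3.95
eef_pos: [502.8, -109.3, 224.5]
eef_rot: [3.142, 0.0, -2.845]
wrist_force: [0.7, -0.4, 0.2]
finger_gap: 49.3
```

```bash
python3 - <<'E'
from h import *
s=manip.read_state(); c=camera('wrist'); save('w1.png',c['color'])
print(s['clock'],s['eef_pos'],s['eef_rot'],s['finger_gap'],s['joints'],s['wrist_force'])
for o in buttons(c,s,(50,95)): print(*o)
E
```

```text
3.95 [ 502.76561638 -109.31198062  224.46235075] [ 3.14158378e+00  3.09476831e-05 -2.84499029e+00] 49.329662151101246 [-2.85296879e-01  2.20810792e-01  1.62051513e+00  2.53435647e-05
  1.30024576e+00 -2.15270235e+00] [ 0.67674349 -0.372081    0.21448203]
658 [285. 179.] [493.6 -83.3  73.8] [493.9 -83.3  73.8] [27.9 28.   3.4]
584 [223. 181.] [ 514.  -141.1   73.9] [ 512.9 -142.2   73.7] [27.9 28.4  3.4]
```

View pics/w1.png

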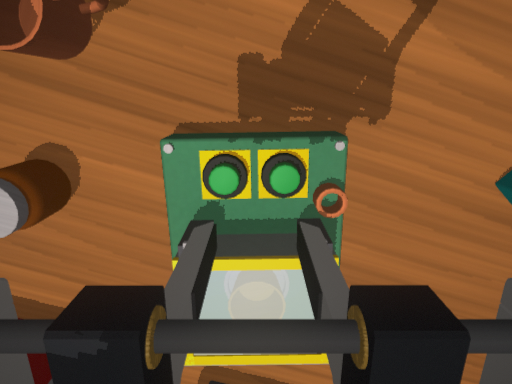

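Wrist view: both buttons are clear at px (223,179) and (285,176), with the collar at (331,201). The fingers are parallel to the pair. I'll correct by −3 mm in tool y and 1° of yaw, then descend to just above the buttons.

send_rows(
  plan=[
    {"travel": [0,-3,5],"delta_rot": [0,0,-1],"fingers": -0.055},
    {"travel": [0,0,20],"delta_rot": [0,0,0],"fingers": -0.055},
    {"travel": [0,0,30],"delta_rot": [0,0,0],"fingers": -0.055},
    {"travel": [0,0,30],"delta_rot": [0,0,0],"fingers": -0.055},
    {"travel": [0,0,25],"delta_rot": [0,0,0],"fingers": -0.055},
    {"travel": [0,0,10],"delta_rot": [0,0,0],"fingers": -0.055},
    {"travel": [0,0,5],"delta_rot": [0,0,0],"fingers": -0.055},
    {"travel": [0,0,0],"delta_rot": [0,0,0],"fingers": -0.055},
  ],
)

```text
clock: 5.0
eef_pos: [503.9, -112.3, 99.8]
eef_rot: [-3.141, 0.0, -2.824]
wrist_force: [0.4, -0.9, 0.1]
finger_gap: 49.4
```

```bash
python3 - <<'E'
from h import *
s=manip.read_state(); c=camera('wrist'); save('w2.png',c['color'])
print(s['clock'],s['eef_pos'],s['eef_rot'],s['finger_gap'],s['wrist_force'])
for o in buttons(c,s,(50,95)): print(*o)
E
```

```text
5.0 [ 503.87710182 -112.28674394   99.84887779] [-3.14124652e+00  4.41044476e-04 -2.82447174e+00] 49.41140707924288 [ 0.40505823 -0.85258366  0.11875414]
825 [212. 226.] [ 508.1 -139.5   73.8] [ 511.1 -142.    73.9] [23.4 28.4  3. ]
353 [318. 222.] [485.5 -78.4  73.8] [486.8 -79.2  73.8] [14.5 21.4  2.8]
278 [290. 236.] [500.1 -91.5  73.8] [500.3 -91.4  73.9] [15.7 12.2  2.9]
34 [298. 212.] [483.5 -92.3  73.4] [483.6 -92.2  73.3] [4.2 5.2 3. ]
```

View pics/w2.png

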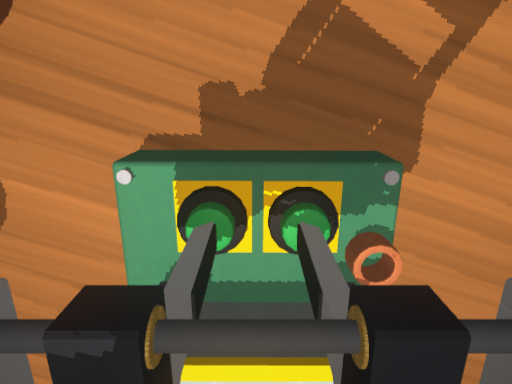

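Both fingertips sit over the button discs (tips at px ~(210,228) and ~(308,228)), and the computed tip positions match the button centres to within 1 mm. Pressing now.

send_rows(
  plan=[
    {"travel": [0,0,5],"delta_rot": [0,0,0],"fingers": -0.055},
    {"travel": [0,0,4],"delta_rot": [0,0,0],"fingers": -0.055},
    {"travel": [0,0,2],"delta_rot": [0,0,0],"fingers": -0.055},
    {"travel": [0,0,2],"delta_rot": [0,0,0],"fingers": -0.055},
    {"travel": [0,0,0],"delta_rot": [0,0,0],"fingers": -0.055},
  ],
)

```text
clock: 5.68
eef_pos: [503.9, -112.3, 86.8]
eef_rot: [-3.141, 0.001, -2.824]
wrist_force: [-0.4, 0.4, 6.3]
finger_gap: 49.3
```

send_rows(
  plan=[
    {"travel": [0,0,1.5],"delta_rot": [0,0,0],"fingers": -0.055},
    {"travel": [0,0,1],"delta_rot": [0,0,0],"fingers": -0.055},
    {"travel": [0,0,0],"delta_rot": [0,0,0],"fingers": -0.055},
  ],
)

```text
clock: 6.05
eef_pos: [504.0, -112.3, 85.1]
eef_rot: [-3.141, 0.001, -2.824]
wrist_force: [-4.6, 2.2, 16.0]
finger_gap: 49.5
```

send_rows(
  plan=[
    {"travel": [0,0,0.7],"delta_rot": [0,0,0],"fingers": -0.055},
    {"travel": [0,0,0],"delta_rot": [0,0,0],"fingers": -0.055},
    {"travel": [0,0,0],"delta_rot": [0,0,0],"fingers": -0.055},
    {"travel": [0,0,0],"delta_rot": [0,0,0],"fingers": -0.055},
    {"travel": [0,0,0],"delta_rot": [0,0,0],"fingers": -0.055},
    {"travel": [0,0,0],"delta_rot": [0,0,0],"fingers": -0.055},
    {"travel": [0,0,0],"delta_rot": [0,0,0],"fingers": -0.055},
    {"travel": [0,0,0],"delta_rot": [0,0,0],"fingers": -0.055},
  ],
)

```text
clock: 7.05
eef_pos: [504.1, -112.3, 85.0]
eef_rot: [-3.141, 0.001, -2.824]
wrist_force: [-8.2, 2.6, 23.8]
finger_gap: 49.5
```

```bash
python3 - <<'E'
from h import *
s=manip.read_state(); print(s['clock'],s['eef_pos'],s['wrist_force'],s['moment'])
ims=[]
for n,b in [('scene',(130,250,150,300)),('top',(130,250,220,370))]:
    c=camera(n); y0,y1,x0,x1=b; ims.append(cv2.resize(c['color'][y0:y1,x0:x1],(400,320),interpolation=cv2.INTER_CUBIC))
    for d in tip_of('cover_edge',n)[:2]: print(n,round(d['confidence'],2),np.round(W(c,d['at'])))
save('p1.png',np.hstack(ims))
E
```

```text
7.05 [ 504.08100032 -112.30109789   85.01760911] [-8.2459122   2.554807   23.75147491] [ 0.49660593  1.66799801 -0.06570831]
scene 0.67 [597. -80. 187.]
```

View pics/p1.png

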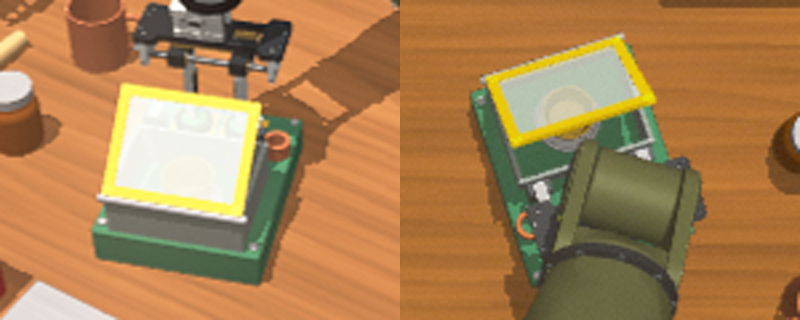

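The cover is rising in both views, at roughly 40°, and is clear of the gripper. I'll keep holding.

send_rows(
  plan=[
    {"travel": [0,0,0],"delta_rot": [0,0,0],"fingers": -0.055},
    {"travel": [0,0,0],"delta_rot": [0,0,0],"fingers": -0.055},
    {"travel": [0,0,0],"delta_rot": [0,0,0],"fingers": -0.055},
    {"travel": [0,0,0],"delta_rot": [0,0,0],"fingers": -0.055},
    {"travel": [0,0,0],"delta_rot": [0,0,0],"fingers": -0.055},
    {"travel": [0,0,0],"delta_rot": [0,0,0],"fingers": -0.055},
    {"travel": [0,0,0],"delta_rot": [0,0,0],"fingers": -0.055},
    {"travel": [0,0,0],"delta_rot": [0,0,0],"fingers": -0.055},
    {"travel": [0,0,0],"delta_rot": [0,0,0],"fingers": -0.055},
    {"travel": [0,0,0],"delta_rot": [0,0,0],"fingers": -0.055},
    {"travel": [0,0,0],"delta_rot": [0,0,0],"fingers": -0.055},
    {"travel": [0,0,0],"delta_rot": [0,0,0],"fingers": -0.055},
    {"travel": [0,0,0],"delta_rot": [0,0,0],"fingers": -0.055},
    {"travel": [0,0,0],"delta_rot": [0,0,0],"fingers": -0.055},
    {"travel": [0,0,0],"delta_rot": [0,0,0],"fingers": -0.055},
    {"travel": [0,0,0],"delta_rot": [0,0,0],"fingers": -0.055},
    {"travel": [0,0,0],"delta_rot": [0,0,0],"fingers": -0.055},
    {"travel": [0,0,0],"delta_rot": [0,0,0],"fingers": -0.055},
    {"travel": [0,0,0],"delta_rot": [0,0,0],"fingers": -0.055},
    {"travel": [0,0,0],"delta_rot": [0,0,0],"fingers": -0.055},
  ],
)

```text
clock: 9.75
eef_pos: [504.1, -112.3, 85.0]
eef_rot: [-3.141, 0.001, -2.824]
wrist_force: [-8.0, 2.2, 23.4]
finger_gap: 49.9
```

send_rows(
  plan=[
    {"travel": [0,0,0],"delta_rot": [0,0,0],"fingers": -0.055},
    {"travel": [0,0,0],"delta_rot": [0,0,0],"fingers": -0.055},
    {"travel": [0,0,0],"delta_rot": [0,0,0],"fingers": -0.055},
    {"travel": [0,0,0],"delta_rot": [0,0,0],"fingers": -0.055},
    {"travel": [0,0,0],"delta_rot": [0,0,0],"fingers": -0.055},
    {"travel": [0,0,0],"delta_rot": [0,0,0],"fingers": -0.055},
    {"travel": [0,0,0],"delta_rot": [0,0,0],"fingers": -0.055},
    {"travel": [0,0,0],"delta_rot": [0,0,0],"fingers": -0.055},
    {"travel": [0,0,0],"delta_rot": [0,0,0],"fingers": -0.055},
    {"travel": [0,0,0],"delta_rot": [0,0,0],"fingers": -0.055},
    {"travel": [0,0,0],"delta_rot": [0,0,0],"fingers": -0.055},
    {"travel": [0,0,0],"delta_rot": [0,0,0],"fingers": -0.055},
    {"travel": [0,0,0],"delta_rot": [0,0,0],"fingers": -0.055},
    {"travel": [0,0,0],"delta_rot": [0,0,0],"fingers": -0.055},
    {"travel": [0,0,0],"delta_rot": [0,0,0],"fingers": -0.055},
    {"travel": [0,0,0],"delta_rot": [0,0,0],"fingers": -0.055},
  ],
)

```text
clock: 11.75
eef_pos: [504.1, -112.3, 85.0]
eef_rot: [-3.141, 0.001, -2.824]
wrist_force: [-8.3, 1.8, 24.1]
finger_gap: 49.4
```

```bash
cat > chk.py <<'E'
from h import *
import sys
s=manip.read_state(); print(s['clock'],s['eef_pos'],s['wrist_force'])
ims=[]
for n,b in [('scene',(130,250,150,300)),('top',(130,250,220,370))]:
    c=camera(n); y0,y1,x0,x1=b; ims.append(cv2.resize(c['color'][y0:y1,x0:x1],(400,320),interpolation=cv2.INTER_CUBIC))
    for d in tip_of('cover_edge',n)[:2]: print(n,round(d['confidence'],2),np.round(W(c,d['at'])))
    X=cloud(c); hsv=cv2.cvtColor(c['color'],cv2.COLOR_RGB2HSV)
    a=np.radians(18); d=X[...,:2]-np.array([503.5,-112.3]); fx=d@[np.cos(a),np.sin(a)]-80; fy=d@[-np.sin(a),np.cos(a)]
    m=(abs(hsv[...,0].astype(int)-30)<5)&(hsv[...,1]>150)&(c['z_map']>0)&(abs(fy)<100)&(fx>-30)&(fx<220)&(X[...,2]>100)
    if m.sum()>20:
        t=m&(X[...,2]>np.percentile(X[...,2][m],75)); print(n,'yellow top: fx,z',np.median(fx[t]).round(),np.percentile(X[...,2][m],[50,95,99]).round(), 'angle',np.arctan2(np.median(X[...,2][t])-111,115-np.median(fx[t])).round(2))
save(sys.argv[1],np.hstack(ims))
E
python3 chk.py p2.png
```

```text
11.75 [ 504.08877856 -112.28574524   85.02370008] [-8.32930401  1.84980469 24.114664  ]
scene 0.75 [675. -54. 232.]
scene yellow top: fx,z 104.0 [233. 236. 237.] angle 1.48
top 0.95 [677. -57. 240.]
top 0.46 [429. 364.  -1.]
top yellow top: fx,z 98.0 [233. 236. 238.] angle 1.43
```

View pics/p2.png

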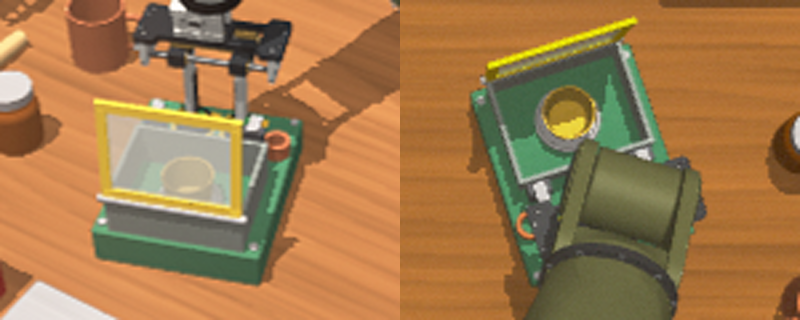

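The cover stands fully open, about 1.45 rad in both views with the edge at z≈235. Releasing straight up and moving clear.

send_rows(
  plan=[
    {"travel": [0,0,-3],"delta_rot": [0,0,0],"fingers": -0.055},
    {"travel": [0,0,-4],"delta_rot": [0,0,0],"fingers": -0.055},
    {"travel": [0,0,-6],"delta_rot": [0,0,0],"fingers": -0.055},
    {"travel": [0,0,-15],"delta_rot": [0,0,0],"fingers": -0.055},
    {"travel": [0,0,-30],"delta_rot": [0,0,0],"fingers": -0.055},
    {"travel": [0,0,-40],"delta_rot": [0,0,0],"fingers": -0.055},
    {"travel": [20,0,-40],"delta_rot": [0,0,0],"fingers": -0.055},
    {"travel": [40,0,-10],"delta_rot": [0,0,0],"fingers": -0.055},
    {"travel": [40,0,0],"delta_rot": [0,0,0],"fingers": -0.055},
    {"travel": [0,0,0],"delta_rot": [0,0,0],"fingers": -0.055},
    {"travel": [0,0,0],"delta_rot": [0,0,0],"fingers": -0.055},
  ],
)

```text
clock: 13.32
eef_pos: [409.1, -143.3, 231.8]
eef_rot: [-3.141, 0.001, -2.825]
wrist_force: [-0.8, -0.9, 0.1]
finger_gap: 49.5
```

```bash
python3 chk.py p3.png; python3 - <<'E'
from h import *
c=camera('top')
for o in buttons(c): print(*o)
s=manip.read_state(); w=camera('wrist')
for o in buttons(w,s): print('wrist',*o)
for n in ['top','scene']:
    c=camera(n)
    for t in ['collar','cup','vase','mug','stump','jar','hammer']:
        for d in tip_of(t,n)[:1]: print(n,t,round(d['confidence'],2),np.round(W(c,d['at'])))
E
```

```text
13.325 [ 409.05108783 -143.33533291  231.79975499] [-0.82321868 -0.90231626  0.1212119 ]
scene 0.76 [678. -57. 234.]
scene yellow top: fx,z 102.0 [233. 236. 237.] angle 1.47
top 0.86 [676. -57. 240.]
top 0.38 [ 608. -356.   -1.]
top yellow top: fx,z 99.0 [233. 237. 238.] angle 1.44
73 [287. 217.] [492.5 -81.9  73.8] [492.3 -80.8  72.7] [24.6 27.4 11.5]
68 [306. 211.] [ 511.2 -140.1   73.1] [ 511.4 -140.1   72.9] [25.3 24.5 12. ]
wrist 509 [229. 264.] [ 512.1 -142.5   73.8] [ 512.9 -142.4   73.8] [28.1 28.1  3.4]
wrist 509 [284. 264.] [493.2 -83.8  73.8] [493.8 -83.8  73.4] [28.1 28.   3.8]
top collar 0.52 [506. -27.  49.]
top cup 0.69 [633. -70.  50.]
top vase 0.86 [717. 360.  -1.]
top mug 0.83 [ 408. -362.    6.]
top stump 0.94 [573. 374.  -2.]
top jar 0.79 [ 605. -355.   -1.]
top hammer 0.76 [ 577. -482.   -1.]
scene collar 0.67 [576. 367.  -1.]
scene vase 0.64 [717. 359.   2.]
scene mug 0.8 [ 418. -368.   -0.]
scene stump 0.83 [576. 368.   0.]
scene jar 0.7 [ 610. -355.    5.]
scene hammer 0.78 [ 580. -484.    0.]
```

View pics/p3.png

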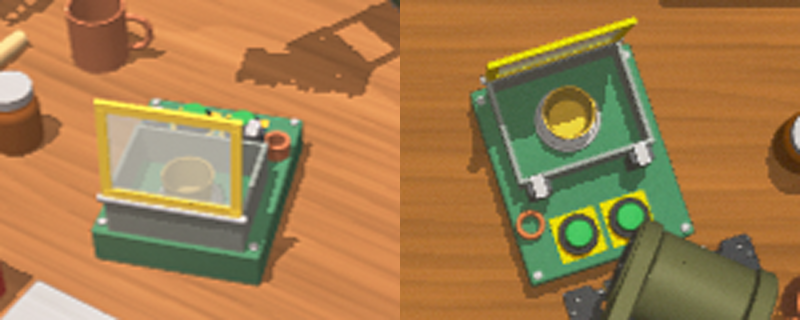

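The cover is standing open, both buttons are back at their starting height (73.8 mm measured, same as before), nothing has moved and the arm is clear. Handing in.

```bash
python3 -c "
from cell import manip
print(manip.sign_off())"
```

```text
the job is handed in; nothing more can be done
None
```

I pressed both green buttons together with one fingertip on each and held them down for about 6 s, until the cover had swung fully up. I then let them up, moved the arm clear and handed the job in at about 13.5 s of the 35 s allowed. No verdict was reported.

**While holding:** the fingers were on the hard stop at a steady force of about 24 N. No camera measured the buttons' travel while they were down.

**Last checks:**
- **Cover:** it stands open at about 1.44 to 1.47 rad, with its edge at about 235 mm.
- **Buttons:** both are back at the height measured at the start.
- **Other things:** the collar, vase, mug, stump, jar and hammer are within about 6 mm of their first readings, which is the networks' scatter. The cup had no reading of its own place while the cover was shut, but it stands upright in the well.
- **Red stop button:** I never went near it, but did not measure it again at the end.
- **Arm:** clear of everything, with a wrist force of about 1 N, the sensor's noise level.

**Checks that disagreed:**
- The cameras put the button tops at about 73.8 mm instead of the stated 70 mm. The contact forces also pointed to about 73 mm, so I pressed by force rather than by the stated height.
- The final scene-camera search for the collar gave the stump's position instead. The top view showed the collar in its place.

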